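# Fit the pointer knob on the gas control and hold it pressed in

### The job

The gas control on the test base has lost its knob: take the loose black pointer knob (not the star knob), turn it so that the flat in its bore matches the flat of the bare spindle, and push it fully home. Then, as when lighting a pilot, press knob and spindle right down against the spring and keep pressing: the program finishes while the knob is still held down, not released. Leave everything else on the bench where it lies.

Things in the scene. Friction and masses are not known exactly. Their poses are not given: they have to be found in the camera images.
- knob: loose black pointer knob, 44 mm high, bore down. Round skirt 52 mm across, 0-22 mm up; on it a bar grip 16 mm wide, 22-44 mm up, from 25 mm behind the axis to a pointed nose 37 mm in front, white line on top on the nose side. Origin: on the axis at the underside; z up, x to the nose. D bore, open below: 13 mm across, 20 mm deep, flat 3.5 mm from the axis on the nose side. About 70 g
- knob_seat (a point): centre of the blind end (roof) of the knob's bore, 20 mm above the underside on the knob's axis; axes as those of the knob. It meets the spindle's end when the knob is fully home
- knob_nose (a point): tip of the knob's pointer nose, 37 mm from the axis on the knob's +x side, 33 mm above its underside
- tap: gas control: green cast body 78 x 86 mm fixed on a steel base 150 x 190 mm. Pipe ends along y, 21 mm in radius, axis 48 mm up, reach 137 mm to -y, 172 mm to +y. Origin: on the bench under the spindle; z up; +x: side of the spindle's flat and of the raised triangle on the round face plate (82 mm across, top 97 mm up). Gauge 118 mm to +y, top 96 mm up, face up; its needle moves with the spindle
- spindle_end (a point): centre of the upper end of the bare upright steel spindle, 127 mm above the bench at rest: D-shaft 12 mm across, one flat 3 mm from its axis, 28 mm long, end chamfered over 2.5 mm. z up, x points out of the flat. It cannot turn, only move straight down. The knob fits with its nose pointing along this x, 0.5 mm play all round
- spindle (a joint): how far the spindle is pressed down: 0 at rest, 0.006 m at its stop. Spring: 3.6 N to start moving, 9 N at the stop
- star_knob: bystander: black five-lobed star knob 55 mm across, 32 mm high, no pointer, standing loose; origin centre of its underside
- flange: bystander: dark steel flange 100 mm across with an upright spigot 98 mm high; origin centre of its underside
- spanner: bystander: flat steel spanner 200 mm long, 8 mm high, lying along its x; origin at its middle on the bench
- screwdriver: bystander: screwdriver 200 mm long with a grey handle 26 mm thick, lying along its x; origin at its middle on the bench
- paste_jar: bystander: jar of jointing paste 60 mm across, 60 mm high; origin centre of its underside
- union_nut: bystander: brass ring nut 48 mm across, 18 mm high; origin centre of its underside
- leak_spray: bystander: upright grey aerosol can with a white cap, 54 mm across, 170 mm high; origin centre of its underside

How it is judged (in metres and radians):
At the end, for the whole second after the job is handed in: knob home on the spindle (bore roof within 2 mm of the spindle's end along and across the axis, nose on the flat's side within 0.2 rad, upright within 0.1 rad), spindle pressed at least 4.5 of its 6 mm, fingers pressing the knob and knob pressing the control, each with over 3 N (value of joint spindle above 0.0045 m and z of knob_seat in the frame of spindle_end below 0.002 m and horizontal distance between knob_seat and spindle_end below 0.002 m and angle between the x axis of knob and the x axis of spindle_end, either way round below 0.2 rad and x of knob_nose in the frame of spindle_end above 0.03 m and angle between knob's own z axis and vertical below 0.1 rad and contact force between knob and tap above 3 N and contact force between the fingers and knob above 3 N); the arm keeps its last pose, push and grip.
It fails at once if a bystander (star knob, flange, spanner, screwdriver, jar, nut or aerosol can) was moved more than 30 mm (distance of any of star_knob, flange, spanner, screwdriver, paste_jar, union_nut, leak_spray from where it was at the start of the episode above 0.03 m).
It also fails if it takes over 35 s, if anything falls off the work surface, if the arm or the gripper's body presses on something with over 40 N, if the wrist force passes 120 N, or if a joint passes its speed limit or range.

### The arm

A 6-joint arm with a two-finger parallel gripper is mounted at the origin on the work surface. World frame = base frame: x ahead of the robot, y to its left, z up, the work surface at z = 0. Lengths are in m, angles in degrees, forces in N, time in s.
With the tool pointing down it reaches from about 0.4 to 0.825 m from the base axis. Payload 7 kg.
Tool frame: the origin (TCP) lies midway between the tips of the shut fingers; the grasp point (between the pads) lies ctrl.tcp_to_grasp behind it (ctrl.tcp_to_grasp is the distance from the TCP to the grasp point, in m); y points along the fingers, z is the direction in which the jaws open and shut, and the axes are right-handed (so a half turn about y gives the same grasp; the last joint's range is limited). The gripper opens to 88 mm and grips with 3 to 60 N. Pads are 19 mm wide; open, the fingers measure 130 mm over their backs; the gripper's body (78 mm by 193 mm) begins 47 mm behind the grasp point.
Start: joints at [89.387, 20.546, 0.682, 0, -70.136, -16.507], TCP at [0.199, 0.645, 0.227] pointing down, gripper open.
Joint ranges: [-176.03, 176.03], [-82.01, 121.73], [-58.28, 71.71], [-173.87, 95.51], [-174.79, -0.11], [-173.66, 173.66]. Speed limits (degrees/s): [136.94, 136.94, 172.46, 180, 180, 180].

### API

Orientations are given as [roll, pitch, yaw] about the fixed x, y, z axes, in that order (R = Rz(yaw) Ry(pitch) Rx(roll)).
In Python, from plant import ctrl, snapshot, silhouettes gives the robot as it stands.
- The arm moves only by the shell command python3 -m pendant 'ROWS'. ROWS is JSON, a list that holds one entry, the list of rows, each a list of 7 numbers: the shift along the tool's x, y, z in cm, then the turn, a rotation vector about the tool's x, y, z in degrees, then the opening, from 0 (shut) to 1 (fully open). In form: [[[x, y, z, rx, ry, rz, hand], ...]]. A call has 1 to 12 rows; each row shifts and turns the commanded pose from where the row before left it, along the tool's axes as they then stand; what a row does not reach is not made up. A row lasts 1/12 s, in which the tool goes at most 41.7 mm and 7.16 degrees, less where a joint would pass 70% of its speed; a pose out of reach is approached as far as the arm can. A call with a gripper value outside its range is refused whole. The fingers move at their own pace and stop on an object; the grip force is fixed at half the most. Time passes only in rows, so rows that do not move let the fingers close. It gives the time, the measured TCP pose, the force and the opening at its end, in the units of the state.
- ctrl.get_obs(): the state, without advancing time (a new reading comes with each control period).
- snapshot(name): name is "scene" or "side" or "wrist"; returns a dict with "image" (420x560x3 uint8, red, green, blue), "camera_matrix" (3x3 intrinsics, pixels), "eye" and "orientation" of the camera in the world; the wrist camera has in their place "mount" (4x4, takes a point from camera to tool coordinates, whose origin is the TCP and whose axes are the tool frame's). Camera axes: x right, y down, z forward; pixel columns grow to the right and rows downward; lengths in m; the calibration is good to about 2 mm. A picture is of the moment at which its call begins: read the wrist's pose just before it. There is no depth.
- ctrl.close_job(): hands the job in, once; it reports no verdict.
Trained networks look in a picture, given as the dict that the camera call returned (one of the last four; its "shot" number tells which), for a name from the list of things; names that differ only in an ending like _2 or _b are one class to them, and where a whole thing is asked for, a point or a joint stands for the part that bears it (a point fixed in the world has none). Each returns a list of dicts, best first, with "confidence" (0 to 1); they miss things now and then, are a little off and sometimes report something else, mostly with a low value. They report only what shows in the picture. A call takes as long as a camera call.
- silhouettes(picture, thing): "mask" (420x560 bool, what is visible of it) and "bbox" ([left, top, width, height] in pixels, round what is visible of it).
The state is a dict: "clock": time; "joint_pos": joint angles; "qvel": joint speeds; "tau": joint torques, N m; "tool_pos": TCP position; "orientation": TCP orientation; "force": force on the tool from outside, world axes, zero at the start; "moment": the same for the moment, N m; "opening": finger opening in m.
Only numpy, scipy, OpenCV 4.12 (cv2) and the standard library are available. Lean on these libraries where they do the work, as an engineer would, in place of code of your own. Each camera call takes 0.05 s, during which the arm holds its last target.

## Working session

There is one attempt and no reset: what is moved stays moved. The work goes in short steps, Python scripts to look and compute and a shell command to move; the robot and the scene stay as the last step left them, time stands still between calls to the robot, and variables do not carry over. Pictures are saved under pics/ and viewed, and the job is handed in when it is done.

```bash
ls; mkdir -p pics; python3 - <<'E'
from plant import ctrl, snapshot, silhouettes
import cv2,json,numpy as np,pickle
print(ctrl.get_obs(), ctrl.tcp_to_grasp)
D={}
for n in ["scene","side","wrist"]:
    s=snapshot(n); D[n]=s
    cv2.imwrite(f"pics/{n}0.png",s["image"][:,:,::-1])
    print(n,{k:(np.round(v,4).tolist() if k!='shot' else v) for k,v in s.items() if k!="image"})
    for t in ["knob","tap","spindle_end","star_knob"]:
        try:
            for r in silhouettes(s,t)[:3]: 
                m=r["mask"];ys,xs=np.nonzero(m); print(t,r["confidence"],r["bbox"],m.sum(),xs.mean(),ys.mean())
        except Exception as e: print(t,e)
pickle.dump(D,open("d0.pkl","wb"))
print(ctrl.get_obs()["clock"])
E
```

```text
pics
{'clock': 0.0, 'joint_pos': array([ 8.93874795e+01,  2.05927445e+01,  6.34330014e-01, -1.64541577e-02,
       -7.01328719e+01, -1.65063681e+01]), 'qvel': array([ 0.02782389,  0.08163732,  0.03788128,  0.06118999, -0.03536742,
        0.13590643]), 'tau': array([ 7.88056550e-04, -5.82728219e+01,  2.93041205e+01,  6.99707374e+00,
        6.96711868e-03, -1.66646969e-04]), 'tool_pos': array([0.19860069, 0.64464572, 0.22562363]), 'orientation': array([-8.99080808e+01,  1.11081137e-02,  1.62875516e+02]), 'force': array([-0.69330603, -0.09747474,  0.0649155 ]), 'moment': array([0.04931793, 0.01229268, 0.01997482]), 'opening': 0.08759276792374118} 0.0188
scene {'camera_matrix': [[437.1243, 0.0, 277.1912], [0.0, 437.1243, 217.7549], [0.0, 0.0, 1.0]], 'eye': [0.8547, 0.7369, 0.7672], 'orientation': [-130.9278, -0.2918, 152.0361], 'shot': 1}
knob 0.75 [188.6, 164.3, 24.2, 20.1] 336 199.52678571428572 173.72321428571428
knob 0.27 [398.0, 251.5, 48.5, 56.2] 1807 421.863309352518 282.5141117874931
tap 0.81 [192.1, 230.3, 120.5, 80.7] 5659 246.76656653118926 269.8027920127231
spindle_end 0.53
[... 363 characters left out ...]
7.4, 21.2] 430 375.2139534883721 309.153488372093
tap 0.6 [252.4, 174.6, 94.6, 68.2] 3124 299.0128040973111 206.93918053777207
tap 0.5 [363.8, 298.5, 29.8, 22.3] 507 375.4990138067061 309.26232741617355
spindle_end 0.51 [342.1, 339.3, 18.8, 19.9] 294 351.8503401360544 346.1292517006803
star_knob 0.7 [312.2, 282.0, 26.3, 19.9] 306 324.6666666666667 291.66993464052285
star_knob 0.23 [366.4, 298.6, 23.5, 19.6] 494 375.1194331983806 309.40485829959516
wrist {'camera_matrix': [[365.4767, 0.0, 284.4042], [0.0, 365.4767, 211.9359], [0.0, 0.0, 1.0]], 'mount': [[0.0003, 0.9501, 0.3119, -0.085], [-0.0005, -0.3119, 0.9501, -0.1592], [1.0, -0.0004, 0.0004, 0.0002], [0.0, 0.0, 0.0, 1.0]], 'shot': 3}
0.75
```

View pics/scene0.png

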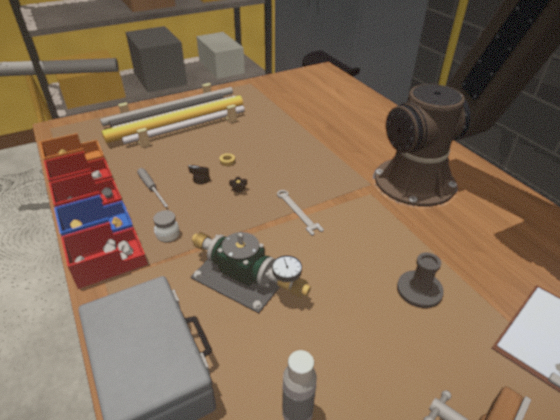

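View pics/side0.png

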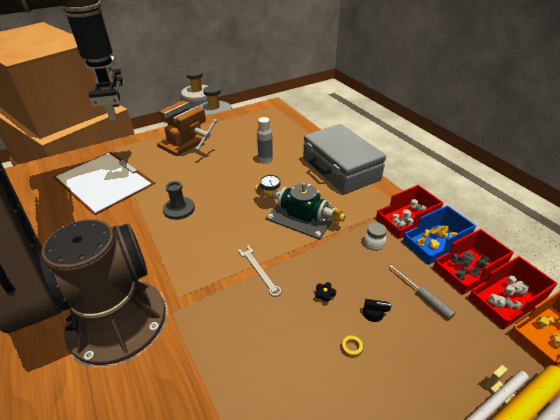

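View pics/wrist0.png

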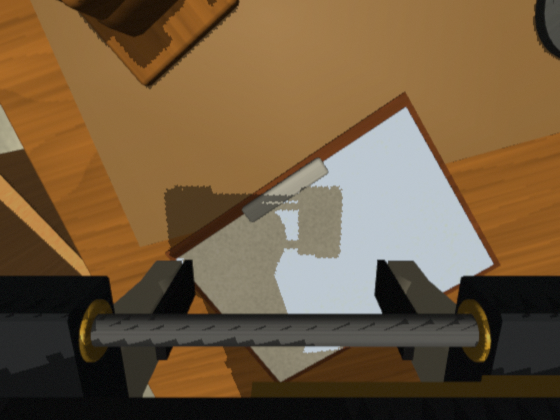

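```bash
cat > h.py <<'E'
import numpy as np, pickle, cv2
from scipy.spatial.transform import Rotation as R
def cam(s,obs=None):
    K=s["camera_matrix"]
    if "eye" in s: return K,R.from_euler("xyz",s["orientation"],degrees=True).as_matrix(),np.array(s["eye"])
    Rt=R.from_euler("xyz",obs["orientation"],degrees=True).as_matrix(); M=s["mount"]
    return K,Rt@M[:3,:3],Rt@M[:3,3]+obs["tool_pos"]
def px(s,p,obs=None):
    K,C,e=cam(s,obs); q=K@(C.T@(np.array(p)-e)); return q[:2]/q[2]
def onz(s,uv,z,obs=None):
    K,C,e=cam(s,obs); d=C@np.linalg.solve(K,[uv[0],uv[1],1]); return e+d*(z-e[2])/d[2]
E
python3 - <<'E'
from h import *
D=pickle.load(open("d0.pkl","rb"))
def crop(n,x,y,w,h,f,o): 
    im=D[n]["image"][y:y+h,x:x+w,::-1]; cv2.imwrite(o,cv2.resize(im,None,fx=f,fy=f,interpolation=cv2.INTER_CUBIC))
a=D["scene"]["image"][150:200,170:260,::-1];b=D["side"]["image"][280:330,300:410,::-1]
c=D["scene"]["image"][225:310,180:320,::-1];d=D["side"]["image"][165:245,240:360,::-1]
rs=lambda i:cv2.resize(i,(400,290),interpolation=cv2.INTER_CUBIC)
cv2.imwrite("pics/z0.png",np.vstack([np.hstack([rs(a),rs(b)]),np.hstack([rs(c),rs(d)])]))
for n,k,t in [("scene",(200,173),(240,236)),("side",(375,308),(303,186))]:
    print(n,onz(D[n],k,.022),onz(D[n],t,.12))
E
```

```text
scene [ 0.55541612 -0.30363461  0.022     ] [0.60089308 0.09504013 0.12      ]
side [ 0.55778477 -0.30332758  0.022     ] [0.5996436  0.09342938 0.12      ]
```

View pics/z0.png

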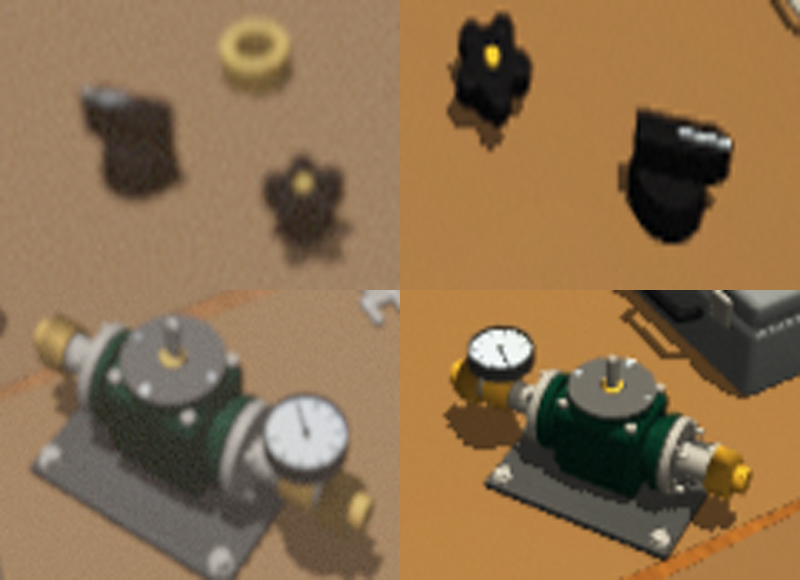

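```bash
python3 - <<'E'
from h import *
D=pickle.load(open("d0.pkl","rb"))
f=lambda n,u,z:onz(D[n],u,z).round(4)
print("gauge",f("scene",(286.8,268),.096),f("side",(270,181.5),.096))
print("nose",f("side",(390.75,304.1),.044), "tail",f("side",(300+240*.275,280+108*50/290.),.044))
print("nose s",f("scene",(170+85*.225,150+95*50/290),.044),"tail",f("scene",(170+165*.225,150+100*50/290),.044))
print("can", f("scene",(301,360),.17),f("side",(264,122),.17))
print("star",f("scene",(238,184),.02),"nut",f("scene",(227,158),.01),"jar",f("scene",(165,220),.06),"flange",f("scene",(428,260),.098))
E
```

```text
gauge [0.5455 0.2042 0.096 ] [0.5411 0.1924 0.096 ]
nose [ 0.5844 -0.3241  0.044 ] tail [ 0.5438 -0.2818  0.044 ]
nose s [ 0.5806 -0.3191  0.044 ] tail [ 0.5357 -0.2907  0.044 ]
can [0.6515 0.4377 0.17  ] [0.6447 0.4194 0.17  ]
star [ 0.4774 -0.2047  0.02  ] nut [ 0.4471 -0.3582  0.01  ] jar [ 0.7165 -0.1018  0.06  ] flange [0.2719 0.3243 0.098 ]
```

```bash
python3 -m pendant '[[[-3,-0.1,2.3,0,0,0,1],[-3,-0.1,2.3,0,0,0,1],[-3,-0.1,2.3,0,0,0,1],[-3,-0.1,2.3,0,0,0,1],[-3,-0.1,2.3,0,0,0,1],[-3,-0.1,2.3,0,0,0,1],[-3,-0.1,2.3,0,0,0,1],[-3,-0.1,2.3,0,0,0,1],[-3,-0.1,2.3,0,0,0,1],[-3,-0.1,2.3,0,0,0,1],[-3,-0.1,2.3,0,0,0,1],[-3,-0.1,2.3,0,0,0,1]]]'
python3 -m pendant '[[[-3,-0.1,2.3,0,0,0,1],[-3,-0.1,2.3,0,0,0,1],[-3,-0.1,2.3,0,0,0,1],[-3,-0.1,2.3,0,0,0,1],[-3,-0.1,2.3,0,0,0,1],[-3,-0.1,2.3,0,0,0,1],[0,0,0,0,-7,0,1],[0,0,0,0,-7,0,1],[0,0,0,0,-7,0,1],[0,0,0,0,-7,0,1],[0,0,0,0,-7,0,1],[0,0,0,0,-7,0,1]]]'
```

```text
clock: 1.75
tool_pos: [0.4623, 0.2737, 0.239]
orientation: [-90.0, 0.0, 162.9]
force: [0.0, -0.3, -0.7]
opening: 0.0875
clock: 2.75
tool_pos: [0.593, 0.0903, 0.2446]
orientation: [-90.0, 0.0, -154.8]
force: [-0.6, 0.0, 0.0]
opening: 0.0877
```

```bash
python3 - <<'E'
from plant import ctrl, snapshot, silhouettes
from h import *
o=ctrl.get_obs(); s=snapshot("wrist"); pickle.dump((o,s),open("w1.pkl","wb"))
print(o["tool_pos"],o["orientation"],o["joint_pos"])
cv2.imwrite("pics/w1.png",s["image"][:,:,::-1])
print(px(s,[.6,.0935,.127],o))
E
```

```text
[0.59295962 0.09028987 0.24462487] [-8.99987943e+01  6.05742483e-03 -1.54789196e+02] [ 2.73082545e+01  1.28804254e+01 -7.65189837e+00  1.52343467e-03
 -6.94616670e+01  8.79020152e+01]
[284.38680186 195.26694185]
```

View pics/w1.png

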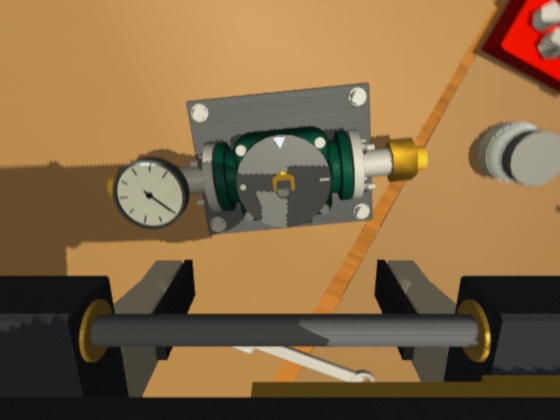

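```bash
python3 - <<'E'
from h import *
o,s=pickle.load(open("w1.pkl","rb"))
im=s["image"][120:240,210:360,::-1]
cv2.imwrite("pics/w1z.png",cv2.resize(im,(750,600),interpolation=cv2.INTER_CUBIC))
E
```

```text
(no output)
```

View pics/w1z.png

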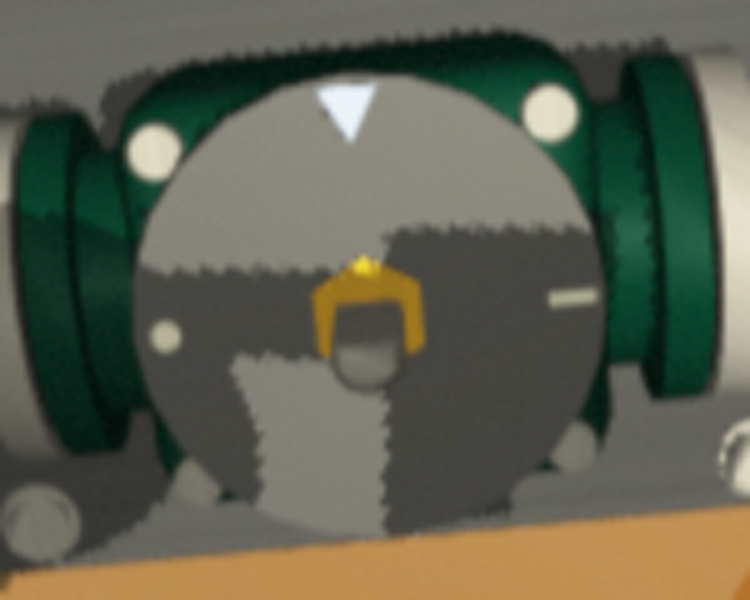

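```bash
python3 - <<'E'
from h import *
o,s=pickle.load(open("w1.pkl","rb"))
f=lambda a,b,z:onz(s,(210+a/5,120+b/5),z,o)[:2]
c=f(370.5,305,.097);t=f(348,110,.097);d=f(165,337,.097);l=f(572,298,.097)
an=lambda v:np.degrees(np.arctan2(v[1],v[0])).round(2)
print(c, an(t-c), np.linalg.norm(t-c), an(d-l)-90, (d+l)/2, an(d-c)-90,an(l-c)+90)
K,C,e=cam(s,o)
g=lambda u,v,z:onz(s,(u,v),z,o)[:2]
print("base", an(g(188,100,.01)-g(369,83,.01))-90, an(g(211,234,.01)-g(372,217,.01))-90)
print("radius",[np.linalg.norm(f(*q,.097)-c) for q in [(134,305),(607,305),(370,73),(370,537)]])
for q in [(367,365),(367,372)]: print("end",f(*q,.127))
# plate circle edge refinement by reproj + spindle points
for yaw in (28,30,32):
  pass
print(px(s,[*c,.127],o)*1, "zoom", (px(s,[*c,.127],o)-[210,120])*5)
D=pickle.load(open("d0.pkl","rb"))
for n in("scene","side"): print(n,px(D[n],[*c,.127]),px(D[n],[*c,.097]))
E
```

```text
[0.60384096 0.09558295] 31.61 0.03341161780854112 30.810000000000002 [0.6016363  0.09505999] 34.25 27.229999999999997
base 30.290000000000006 31.620000000000005
radius [np.float64(0.040663371427132326), np.float64(0.04066267169188325), np.float64(0.0392570020060916), np.float64(0.04257593388052379)]
end [0.60133812 0.09498427]
end [0.60030876 0.09450111]
[284.06716194 189.88549506] zoom [370.3358097 349.4274753]
scene [238.68114775 234.21242573] [239.40322773 244.24162438]
side [303.86713574 183.30948966] [303.57181332 191.26746197]
```

```bash
python3 -m pendant '[[[2,0.9,3.4,0,0,0,1],[2,0.9,3.4,0,0,0,1],[2,0.9,3.4,0,0,0,1],[2,0.9,3.4,0,0,0,1],[2,0.9,3.4,0,0,0,1],[2,0.9,3.4,0,0,0,1],[2,0.9,3.4,0,0,0,1],[2,0.9,3.4,0,0,0,1],[2,0.9,3.4,0,0,0,1],[2,0.9,3.4,0,0,0,1],[0,0,0,0,7,0,1],[0,0,0,0,7,0,1]]]'
python3 -m pendant '[[[0,0,0,0,7,0,1],[0,0,0,0,7,0,1],[0,0,0,0,7,0,1],[0,0,0,0,7,0,1],[0,0,0,0,7,0,1],[0,0,0,0,7,0,1],[0,0,0,0,7,0,1],[0,0,0,0,0,0,1]]]'
python3 - <<'E'
from plant import ctrl, snapshot, silhouettes
from h import *
o=ctrl.get_obs(); s=snapshot("wrist"); pickle.dump((o,s),open("w2.pkl","wb"))
print(o["tool_pos"],o["orientation"],o["joint_pos"])
cv2.imwrite("pics/w2.png",s["image"][:,:,::-1])
for r in silhouettes(s,"knob")[:2]: print(r["confidence"],r["bbox"])
E
```

```text
clock: 3.8
tool_pos: [0.5532, -0.3046, 0.1533]
orientation: [-90.0, -0.1, -169.8]
force: [-0.1, 0.7, 0.3]
opening: 0.0871
clock: 4.47
tool_pos: [0.5546, -0.3022, 0.1546]
orientation: [-90.0, 0.0, 141.4]
force: [-0.8, 0.0, 0.7]
opening: 0.0877
[ 0.5545581  -0.30216663  0.15462053] [-9.00005165e+01  5.64584168e-03  1.41395214e+02] [-1.09034707e+01  1.95159916e+01 -1.06815392e+01  2.50761142e-03
 -5.97972304e+01  6.22974228e+01]
0.97 [255.6, 152.1, 59.6, 85.5]
```

View pics/w2.png

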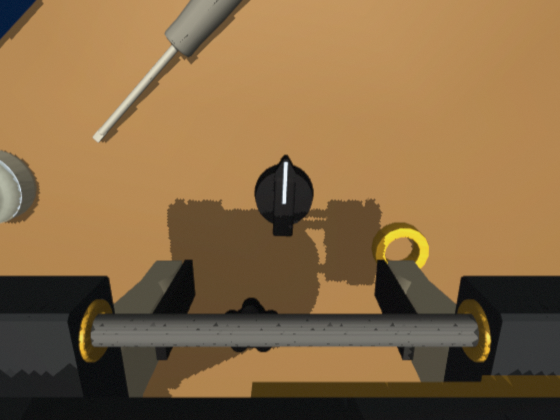

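```bash
python3 - <<'E'
from h import *
o,s=pickle.load(open("w2.pkl","rb"))
im=s["image"][145:245,225:350,::-1].astype(float)
im=np.clip(255*(im/255)**.5,0,255).astype(np.uint8)
cv2.imwrite("pics/w2z.png",cv2.resize(im,(750,600),interpolation=cv2.INTER_CUBIC))
E
```

```text
(no output)
```

View pics/w2z.png

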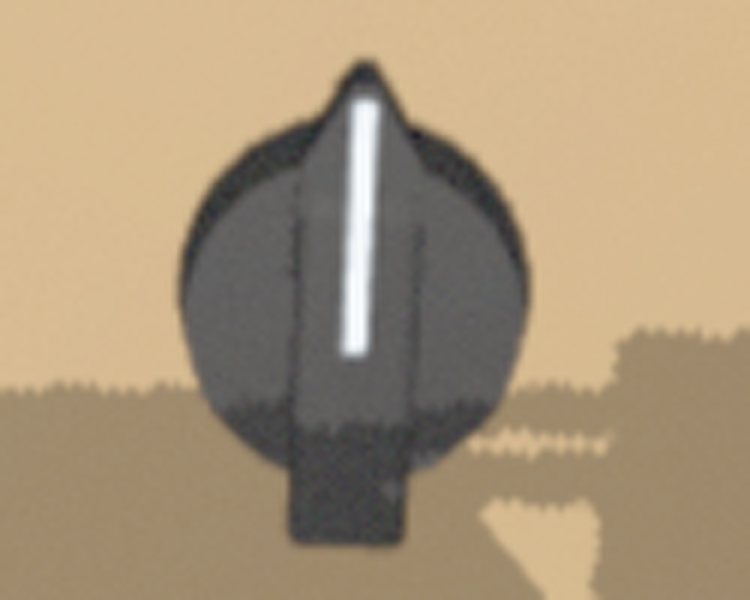

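```bash
python3 - <<'E'
from h import *
o,s=pickle.load(open("w2.pkl","rb"))
f=lambda a,b,z:onz(s,(225+a/6,145+b/6),z,o)[:2]
an=lambda v:np.degrees(np.arctan2(v[1],v[0])).round(2)
n=f(366,64,.044);t=f(347,545,.044);a=f(366,100,.044);b=f(354,353,.044)
print(n,t,"len",np.linalg.norm(n-t),an(n-t),"line",np.linalg.norm(a-b),an(a-b))
u=(n-t)/np.linalg.norm(n-t); print("axis from tail",t+.025*u*np.linalg.norm(n-t)/.062)
print("bar sides mid",(f(297,250,.044)+f(418,250,.044))/2,np.linalg.norm(f(297,250,.044)-f(418,250,.044)))
print("skirt",(f(182,290,.022)+f(528,290,.022))/2,np.linalg.norm(f(182,290,.022)-f(528,290,.022)))
th=np.radians(an(a-b)); u=np.array([np.cos(th),np.sin(th)]); c=t+.025*u
mm=(f(182,290,.022)+f(528,290,.022))/2; v=np.array([-u[1],u[0]])
print(c, (mm-c)@v, (t-c)@v)
# delta in tool axes
for yawt in (o["orientation"][2],):
  Rt=R.from_euler("xyz",o["orientation"],degrees=True).as_matrix()
  print(Rt.T@(np.array([*c,.0235])-o["tool_pos"])*100)
E
```

```text
[ 0.58515566 -0.32851222] [ 0.53685491 -0.28681697] len 0.06380796015653609 -40.8 line 0.03278405701987908 -41.24
axis from tail [ 0.55633102 -0.30362957]
bar sides mid [ 0.56737465 -0.31297042] 0.015320346727134412
skirt [ 0.55879289 -0.30571011] 0.047659407893821844
[ 0.55565379 -0.30329734] 0.0002550455195547616 2.2551405187698492e-17
[-0.15488194 13.11206783  0.0201147 ]
```

```bash
python3 -m pendant '[[[-0.2,0,0,0,2.4,0,1],[0,3,0,0,0,0,1],[0,3,0,0,0,0,1],[0,3,0,0,0,0,1],[0,2,0,0,0,0,1],[0,1.5,0,0,0,0,1],[0,0.5,0,0,0,0,1],[0,0,0,0,0,0,1],[0,0,0,0,0,0,1]]]'
python3 - <<'E'
from plant import ctrl, snapshot
from h import *
o=ctrl.get_obs(); s=snapshot("wrist"); print(o["tool_pos"],o["orientation"],o["force"])
cv2.imwrite("pics/w3.png",s["image"][:,:,::-1])
E
```

```text
clock: 5.32
tool_pos: [0.5565, -0.3036, 0.0251]
orientation: [-90.0, 0.0, 139.6]
force: [1.2, -0.3, 0.5]
opening: 0.0879
[ 0.55654193 -0.30356102  0.02511698] [-8.99971086e+01  2.72960222e-02  1.39564784e+02] [ 1.20237439 -0.26376495  0.49259388]
```

View pics/w3.png

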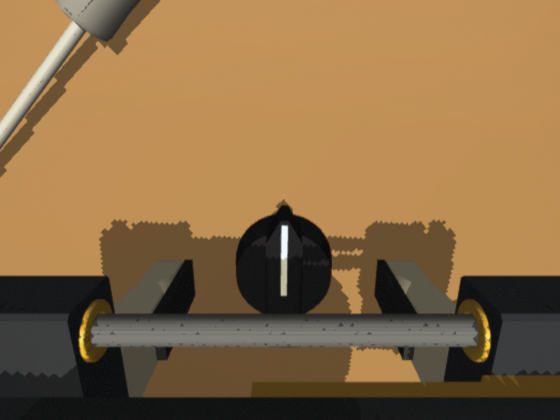

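```bash
python3 -m pendant '[[[0,0,0,0,0.4,0,0],[0,0,0,0,0,0,0],[0,0,0,0,0,0,0],[0,0,0,0,0,0,0],[0,0,0,0,0,0,0],[0,0,0,0,0,0,0],[0,0,0,0,0,0,0],[0,0,0,0,0,0,0]]]'
```

```text
clock: 6.03
tool_pos: [0.5561, -0.3033, 0.0245]
orientation: [-90.0, -0.0, 139.1]
force: [-0.3, -0.2, 1.5]
opening: 0.04
```

```bash
python3 -m pendant '[[[0,0,0,0,0,0,0],[0,0,0,0,0,0,0],[0,0,0,0,0,0,0],[0,0,0,0,0,0,0],[0,0,0,0,0,0,0],[0,0,0,0,0,0,0]]]'
```

```text
clock: 6.53
tool_pos: [0.5561, -0.3034, 0.0245]
orientation: [-90.0, -0.0, 139.1]
force: [0.4, 0.4, -1.9]
opening: 0.0154
```

```bash
python3 -m pendant '[[[0,-2,0,0,0,0,0],[0,-3.5,0,0,0,0,0],[0,-4,0,0,0,0,0],[0,-4,0,0,0,0,0],[0,-2.5,0,0,0,0,0],[0,0,0,0,0,0,0]]]'
python3 - <<'E'
from plant import ctrl, snapshot
from h import *
o=ctrl.get_obs(); s=snapshot("wrist"); print(o["tool_pos"],o["orientation"],o["force"]); pickle.dump((o,s),open("w4.pkl","wb"))
cv2.imwrite("pics/w4.png",s["image"][:,:,::-1])
E
```

```text
clock: 7.03
tool_pos: [0.5591, -0.3047, 0.1919]
orientation: [-90.2, 0.6, 139.1]
force: [0.7, -0.3, -0.4]
opening: 0.0155
[ 0.55912458 -0.30470659  0.19186856] [-90.20399121   0.57391476 139.13189946] [ 0.72811252 -0.27022666 -0.41166486]
```

View pics/w4.png

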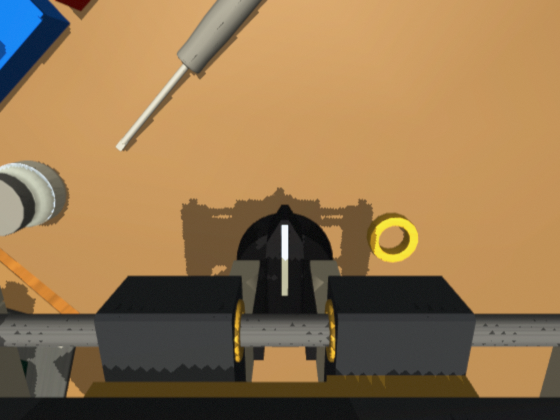

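```bash
python3 -m pendant '[[[1.2,0,-1.7,0,0,0,0],[2.3,0,-3.3,0,0,0,0],[2.3,0,-3.3,0,0,0,0],[2.3,0,-3.3,0,0,0,0],[2.3,0,-3.3,0,0,0,0],[2.3,0,-3.3,0,0,0,0],[2.3,0,-3.3,0,0,0,0],[2.3,0,-3.3,0,0,0,0],[2.3,0,-3.3,0,0,0,0],[2.3,0,-3.3,0,0,0,0],[0.8,0,-1.7,0,0,0,0],[0,0,0,0,-7,0,0]]]'
python3 -m pendant '[[[0,0,0,0,-7,0,0],[0,0,0,0,-7,0,0],[0,0,0,0,-7,0,0],[0,0,0,0,-7,0,0],[0,0,0,0,-7,0,0],[0,0,0,0,-7,0,0],[0,0,0,0,-7,0,0],[0,0,0,0,-7,0,0],[0,0,0,0,-7,0,0],[0,0,0,0,-2,0,0],[0,0,0,0,0,0,0],[0,0,0,0,0,0,0]]]'
python3 - <<'E'
from plant import ctrl, snapshot
from h import *
o=ctrl.get_obs(); s=snapshot("wrist"); print(o["tool_pos"],o["orientation"],o["force"]); pickle.dump((o,s),open("w5.pkl","wb"))
im=s["image"][180:320,200:375,::-1].astype(float)
im=np.clip(255*(im/255)**.5,0,255).astype(np.uint8)
cv2.imwrite("pics/w5z.png",cv2.resize(im,(750,600),interpolation=cv2.INTER_CUBIC))
E
```

```text
clock: 8.08
tool_pos: [0.6016, 0.0992, 0.1831]
orientation: [-89.9, -0.1, 146.1]
force: [0.7, -1.2, -0.4]
opening: 0.0158
clock: 9.08
tool_pos: [0.601, 0.0951, 0.1836]
orientation: [-90.0, -0.1, -149.0]
force: [-1.0, -0.7, -0.5]
opening: 0.0158
[0.60095981 0.09508592 0.18364869] [-9.00178907e+01 -8.73252087e-02 -1.49035861e+02] [-0.9849077  -0.74390044 -0.48876759]
```

View pics/w5z.png

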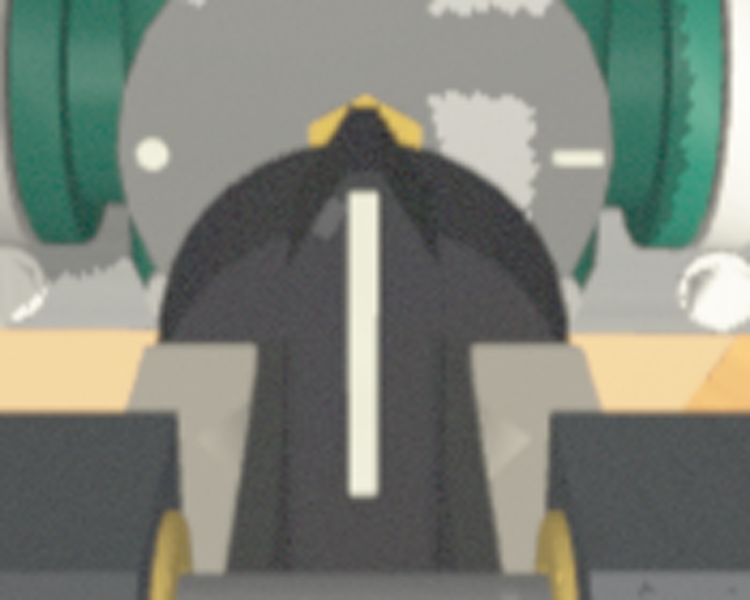

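```bash
python3 - <<'E'
from h import *
def tool(s,uv,y):  # intersect ray with tool plane y
    M=s["mount"]; d=M[:3,:3]@np.linalg.solve(s["camera_matrix"],[*uv,1]); e=M[:3,3]; return (e+d*(y-e[1])/d[1])*1000
o2,s2=pickle.load(open("w2.pkl","rb")); o5,s5=pickle.load(open("w5.pkl","rb")); o1,s1=pickle.load(open("w1.pkl","rb"))
f2=lambda a,b:(225+a/6,145+b/6); f5=lambda a,b:(200+a*175/750,180+b*140/600); f1=lambda a,b:(210+a/5,120+b/5)
y=o2["tool_pos"][2]-.044
L2=[tool(s2,f2(*q),y) for q in [(366,64),(366,100),(354,353),(347,545)]]
for q in L2: print("w2",q.round(1))
for q in [(365,105),(364,191),(363,496)]: print("w5",tool(s5,f5(*q),-.0195).round(1))
for z in [-.0025]:
  print("skirt w5",tool(s5,f5(160,330),.0025).round(1),tool(s5,f5(568,330),.0025).round(1))
yp=o5["tool_pos"][2]-.097
print("plate w5",[tool(s5,f5(*q),yp).round(1) for q in [(152,154),(578,158),(118,140),(612,140)]])
yp=o1["tool_pos"][2]-.097
print("plate w1",[tool(s1,f1(*q),yp).round(1) for q in [(165,337),(572,298),(348,110)]])
E
```

```text
w2 [-40.3 110.6   1.5]
w2 [-35.9 110.6   1.5]
w2 [ -3.1 110.6  -0. ]
w2 [ 23.4 110.6  -0.9]
w5 [-42.1 -19.5   0.4]
w5 [-33.6 -19.5   0.3]
w5 [ -0.6 -19.5   0.2]
skirt w5 [ -8.7   2.5 -22.7] [-8.7  2.5 23.4]
plate w5 [array([ -1.1,  86.6, -34.7]), array([-0.4, 86.6, 36. ]), array([ -3.6,  86.6, -40.2]), array([-3.6, 86.6, 41.4])]
plate w1 [array([ -6.4, 147.6, -35.7]), array([-13.3, 147.6,  34.4]), array([-45.3, 147.6,  -3.9])]
```

```bash
cat > fit.py <<'E'
from h import *
from scipy.optimize import minimize
o,s=pickle.load(open("w2.pkl","rb"))
im=s["image"]; K,C,e=cam(s,o)
x0,y0,x1,y1=225,145,350,245
g=cv2.resize(im[y0:y1,x0:x1].max(2),None,fx=4,fy=4,interpolation=cv2.INTER_CUBIC)
b=im[y0:y1,x0:x1].astype(int); 
# dark & colourless, or white line
m=((b[:,:,0]<60)|((b.min(2)>130))).astype(np.uint8)
n,l,st,_=cv2.connectedComponentsWithStats(m); k=1+np.argmax(st[1:,4]); m=(l==k).astype(np.uint8)
m=cv2.morphologyEx(m,cv2.MORPH_CLOSE,np.ones((3,3)))
m4=cv2.resize(m*255,None,fx=4,fy=4,interpolation=cv2.INTER_LINEAR)>127
t=np.linspace(0,2*np.pi,60)
def render(p):
    x,y,yaw=p; r=R.from_euler("z",yaw,degrees=True).as_matrix()
    sk=np.vstack([np.c_[26*np.cos(t),26*np.sin(t),0*t+z] for z in(0,22)])
    bar=np.array([[X,Y,Z] for Z in(22,44) for X,Y in[(-25,-8),(-25,8),(25,8),(25,-8),(37,0)]])
    out=np.zeros(m4.shape,np.uint8)
    for q in(sk,bar):
        P=(q/1000)@r.T+[x,y,0]; c=(P-e)@C@K.T; uv=(c[:,:2]/c[:,2:]+.5-[x0,y0])*4-.5
        cv2.fillConvexPoly(out,cv2.convexHull((uv*16).round().astype(np.int32)),1,shift=4)
    return out.astype(bool)
f=lambda p:(render(p)^m4).sum()
best=minimize(f,[.556,-.3035,-41],method="Nelder-Mead",options=dict(initial_simplex=[[.556,-.3035,-41],[.558,-.3035,-41],[.556,-.3015,-41],[.556,-.3035,-39]],xatol=1e-5))
print(best.x,best.fun,m4.sum())
Rt=R.from_euler("xyz",o["orientation"],degrees=True).as_matrix()
print("tool mm",Rt.T@(np.array([*best.x[:2],0])-o["tool_pos"])*1000)
r=render(best.x); v=np.dstack([m4*255,r*255,0*r]).astype(np.uint8); cv2.imwrite("pics/fit.png",v)
E
python3 fit.py
```

```text
[  0.5562094   -0.30297379 -40.89895877] 5964.0 49708
tool mm [ -1.77881893 154.62070644  -0.39815291]
```

View pics/fit.png

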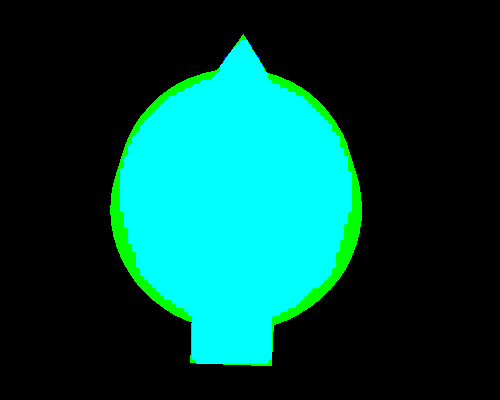

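```bash
python3 -m pendant '[[[-0.115,0.5,0.035,0,0.5,0,0],[0,1,0,0,0,0,0],[0,1,0,0,0,0,0],[0,0.2,0,0,0,0,0],[0,0,0,0,0,0,0],[0,0,0,0,0,0,0]]]'
python3 - <<'E'
from plant import ctrl, snapshot
from h import *
o=ctrl.get_obs(); print(o["tool_pos"],o["orientation"],o["force"],o["moment"])
D={n:snapshot(n) for n in("scene","side")}; pickle.dump(D,open("d1.pkl","wb"))
a=D["scene"]["image"][205:275,195:295,::-1];b=D["side"]["image"][150:220,255:355,::-1]
rs=lambda i:cv2.resize(i,(400,280),interpolation=cv2.INTER_CUBIC)
cv2.imwrite("pics/z1.png",np.hstack([rs(a),rs(b)]))
E
```

```text
clock: 9.63
tool_pos: [0.6024, 0.0956, 0.1572]
orientation: [-90.0, -0.0, -149.4]
force: [-0.0, 0.3, -0.4]
opening: 0.0158
[0.60243213 0.09563154 0.15716111] [-8.99950595e+01 -4.86987299e-02 -1.49419218e+02] [-0.00494461  0.31876006 -0.35043318] [-0.07301545 -0.02593061  0.0171263 ]
```

View pics/z1.png

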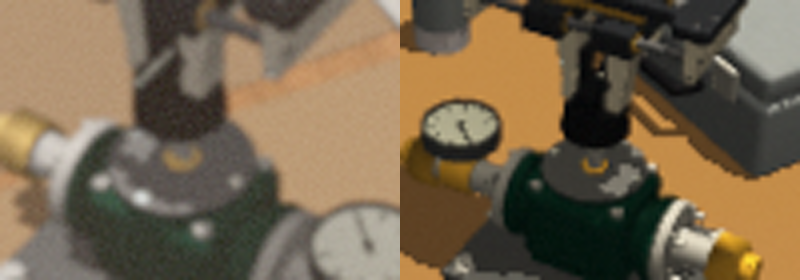

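```bash
python3 -m pendant '[[[0.03,0.2,0,0,0,0,0],[0,0.2,0,0,0,0,0],[0,0.2,0,0,0,0,0],[0,0.2,0,0,0,0,0],[0,0,0,0,0,0,0]]]'
```

```text
clock: 10.15
tool_pos: [0.6025, 0.0957, 0.1494]
orientation: [-90.0, 0.0, -149.4]
force: [0.8, 1.6, 0.1]
opening: 0.0154
```

```bash
python3 -m pendant '[[[0,0.15,0,0,0,0,0],[0,0.15,0,0,0,0,0],[0,0,0,0,0,0,0]]]'; python3 -m pendant '[[[0,0.15,0,0,0,0,0],[0,0.15,0,0,0,0,0],[0,0,0,0,0,0,0]]]'
```

```text
clock: 10.4
tool_pos: [0.6028, 0.0959, 0.1466]
orientation: [-90.0, 0.1, -149.4]
force: [3.4, 1.6, -2.0]
opening: 0.0158
clock: 10.65
tool_pos: [0.6028, 0.0958, 0.1435]
orientation: [-90.0, 0.1, -149.4]
force: [3.0, 2.1, -0.8]
opening: 0.0156
```

```bash
python3 -m pendant '[[[-0.05,0.15,0,0,0,0,0],[0,0.2,0,0,0,0,0],[0,0.2,0,0,0,0,0],[0,0,0,0,0,0,0]]]'; python3 -m pendant '[[[0,0.2,0,0,0,0,0],[0,0.2,0,0,0,0,0],[0,0,0,0,0,0,0]]]'
```

```text
clock: 10.98
tool_pos: [0.6028, 0.0959, 0.1377]
orientation: [-90.0, 0.0, -149.4]
force: [4.4, 1.0, -2.4]
opening: 0.0159
clock: 11.23
tool_pos: [0.6028, 0.0959, 0.1337]
orientation: [-90.0, 0.0, -149.4]
force: [3.4, 1.7, -2.2]
opening: 0.0156
```

```bash
python3 -m pendant '[[[0,0.15,0,0,0,0,0],[0,0.15,0,0,0,0,0],[0,0,0,0,0,0,0]]]'; python3 -m pendant '[[[0,0.15,0,0,0,0,0],[0,0.15,0,0,0,0,0],[0,0,0,0,0,0,0]]]'
```

```text
clock: 11.48
tool_pos: [0.6029, 0.0959, 0.1311]
orientation: [-90.0, 0.0, -149.4]
force: [2.5, 1.3, 2.0]
opening: 0.0159
clock: 11.73
tool_pos: [0.6029, 0.0959, 0.1283]
orientation: [-90.0, 0.0, -149.4]
force: [1.7, 2.1, 5.6]
opening: 0.0159
```

```bash
python3 -m pendant '[[[0,0.15,0,0,0,0,0],[0,0.15,0,0,0,0,0],[0,0,0,0,0,0,0]]]'; python3 -m pendant '[[[0,0.1,0,0,0,0,0],[0,0.1,0,0,0,0,0],[0,0,0,0,0,0,0]]]'
```

```text
clock: 11.98
tool_pos: [0.603, 0.0959, 0.1256]
orientation: [-90.0, 0.0, -149.4]
force: [1.2, 2.2, 8.3]
opening: 0.0159
clock: 12.23
tool_pos: [0.6031, 0.0959, 0.1251]
orientation: [-90.0, 0.1, -149.4]
force: [-3.0, 2.5, 16.1]
opening: 0.0157
```

```bash
python3 -m pendant '[[[0,0,0,0,0,0,0],[0,0,0,0,0,0,0],[0,0,0,0,0,0,0],[0,0,0,0,0,0,0],[0,0,0,0,0,0,0],[0,0,0,0,0,0,0]]]'; python3 - <<'E'
from plant import ctrl, snapshot
from h import *
o=ctrl.get_obs(); print(o["clock"],o["tool_pos"],o["force"],o["moment"])
D={n:snapshot(n) for n in("scene","side","wrist")}
a=D["scene"]["image"][205:310,180:320,::-1];b=D["side"]["image"][150:255,240:380,::-1]
rs=lambda i:cv2.resize(i,(400,300),interpolation=cv2.INTER_CUBIC)
w=np.clip(255*(D["wrist"]["image"][:,:,::-1]/255.)**.6,0,255).astype(np.uint8)
cv2.imwrite("pics/z2.png",np.vstack([np.hstack([rs(a),rs(b)]),np.hstack([rs(w),rs(D["side"]["image"][:,:,::-1])])]))
E
```

```text
clock: 12.73
tool_pos: [0.603, 0.0959, 0.1251]
orientation: [-90.0, 0.1, -149.4]
force: [-2.2, 2.5, 17.2]
opening: 0.0158
12.7333 [0.60304392 0.09585396 0.12511684] [-2.17773743  2.46251825 17.21304931] [ 0.68431199  1.12848703 -0.06326978]
```

View pics/z2.png

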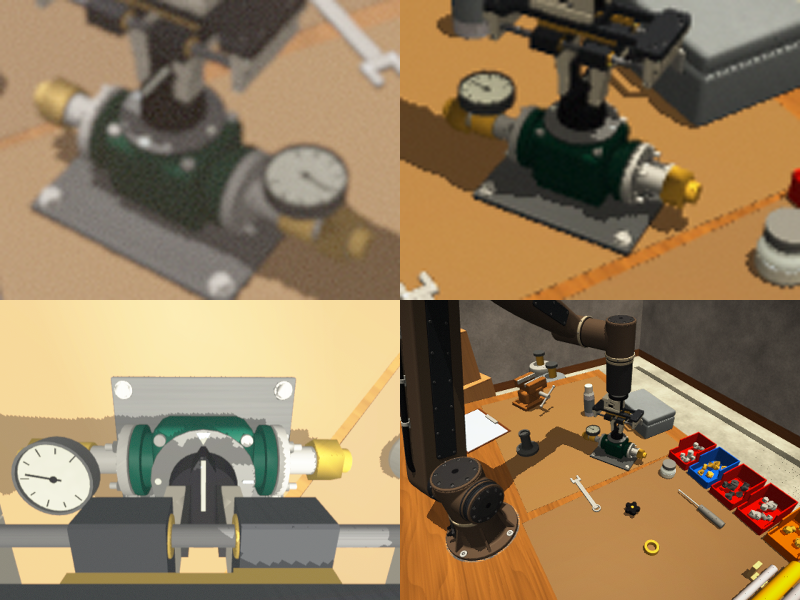

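```bash
python3 - <<'E'
from plant import ctrl
print(ctrl.close_job()); o=ctrl.get_obs(); print(o["clock"],o["tool_pos"],o["force"])
E
```

```text
the job is handed in; nothing more can be done
None
the job is handed in; nothing more can be done
```

I picked up the pointer knob by its bar grip and turned its nose to the spindle's flat side. I then slid it fully home on the spindle, pressed it down to the stop, and handed the job in at about 13 s with the knob still gripped and held down.

- **Fit:** The knob slid on with only about 3–5 N of sideways force. The spring force began at about the height where the knob should be home, rose to 8 N, then jumped to 16–17 N at the stop and held steady there for half a second.
- **Pressed depth:** Tool height indicates about 6 mm of travel, and the gauge needle swung a long way from its rest position. I could not read the spindle joint or the knob-to-control force directly.
- **Alignment:** In the last wrist picture the nose points at the face plate's triangle side. I estimate the angle error at about 1° or less.
- **Unresolved reading:** The sideways force did not drop after a 0.5 mm correction. The remaining side load at hand-in was about 3 N.
- **Bystanders:** In the last pictures nothing else on the bench looks moved; I checked this by eye only.

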